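# Ready the portable stove and pick out the full gas cartridge

### The job

Get the portable gas stove ready for service: lower the black pan support over the two brass pins on the stove's deck until it lies flush, and let go of it. Then find by feel which of the three identical gas cartridges is the heaviest, and finish holding that one up, upright and still, about a hand's breadth or more clear of the counter with nothing but the gripper carrying it, so that the chef can take it. Leave the other two cartridges standing on the counter, drop nothing, and do not shift or knock over the other kitchen things.

Things in the scene. Friction and masses are not known exactly. Their poses are not given: they have to be found in the camera images.
- stove: portable gas stove, fixed, 270 (x) by 330 (y) mm; charcoal deck 78 mm above the counter; origin: centre of its underside, z up. Control knob on its front (-x) face; burner on the +y side in a 130 mm square well in the deck (burner top 5 mm below the deck); on the -y side an empty cartridge bay, its lid standing open, up to 165 mm above the counter.
- stove_seat (a point): centre of the burner well at the height of the stove deck, 78 mm above the counter, 45 mm to +y of the stove origin; axes as those of the stove. The seated pan support has its origin here.
- stove_pin0 (a point): tip of one brass locating pin, 9 mm thick with a tapered tip, standing 16 mm above the deck, at x +75, y +75 mm from stove_seat
- stove_pin1 (a point): tip of the other brass pin, the same, at x -75, y -75 mm from stove_seat
- pan_support: loose black square plate 190 x 190 x 5 mm (rim 11 mm high), 0.4-0.6 kg, lying flat; round 120 mm burner opening in the middle; two 13 mm through holes at x +75, y +75 and x -75, y -75 mm. Four arms parallel to x at y +-42 mm, 32 to 84 mm from the centre, 34 mm high. Origin: centre of the underside, z up. Fits the stove either way round (half a turn), its x axis along the stove's x.
- support_bar (a point): middle of the pan support's gripping bar, 27 mm above its underside, over its centre of mass; the bar runs 176 mm along the support's y axis across the burner opening, is 10 mm thick and 14 mm tall (20 to 34 mm above the underside), free on both sides at its middle
- cartridge_a: one of three closed gas cartridges that look alike: blue tin with a white band, 66 mm across, standing upright; shoulder 150 to 160 mm high, then a red cap 46 mm across up to the top at 188 mm. Origin: centre of its underside, z up. They weigh 120 to 340 g; the heaviest is at least 90 g heavier than each of the others.
- cartridge_b: a cartridge that looks the same
- cartridge_c: a cartridge that looks the same
- pepper_mill: bystander: red pepper mill, 56 mm across, 220 mm high; origin at the centre of its underside
- deli_tub: bystander: round white tub with a green lid, 100 mm across, 70 mm high; origin at the centre of its underside
- squeeze_bottle: bystander: yellow squeeze bottle, 56 mm across, 194 mm high; origin at the centre of its underside
- sugar_dredger: bystander: steel sugar dredger, 70 mm across, 98 mm high; origin at the centre of its underside
- steel_bowl: bystander: small open steel bowl, 130 mm across, 50 mm high; origin at the centre of its underside
- tongs: bystander: steel tongs lying flat, 260 mm long along their x axis, 16 mm high; origin near mid-length at counter height
- equipment: all the fixed equipment at the counter's edges (origin: a bare point of the counter, 0.8 m straight ahead of the robot): a topping rail (620 x 210 mm, 166 mm high) along the left end, four lidded food boxes (108 x 176 mm, 100 to 150 mm high) and a utensil pot (240 mm high) along the far edge, a stack of cutting boards with a steel bowl on it (131 mm high) at the right end

How it is judged:
By the outcome, as a careful person would: the job done as asked, in the order asked, and still so for the second after the job is handed in, while the arm keeps its last pose, push and grip.
It also fails if it takes over 72 s, if anything falls off the work surface, if the arm or the gripper's body presses on something with over 40 N, if the wrist force passes 120 N, or if a joint passes its speed limit or range.

### The arm

A 6-joint arm with a two-finger parallel gripper is mounted at the origin on the work surface. World frame = base frame: x ahead of the robot, y to its left, z up, the work surface at z = 0. Lengths are in m, angles in degrees, forces in N, time in s.
With the tool pointing down it reaches from about 0.325 to 1 m from the base axis. Payload 5.1 kg.
Tool frame: the origin (TCP) lies on the front face of the gripper's body, between the roots of the fingers; the fingertips stand 73 mm ahead of it and the grasp point (between the pads) lies 54 mm ahead of it; z points along the fingers, y is the line along which they close (so a half turn about z gives the same grasp; the last joint's range is limited). The gripper opens to 85 mm and grips with 20 to 120 N. Pads are 22 mm wide; open, the fingers measure 114 mm over their backs; the gripper's body (76 mm by 85 mm) begins 54 mm behind the grasp point. The pads swing forward as they close: fully open they stand 13 mm farther back than shut.
Start: joints at [59.095, 7.093, 94.555, -0, 78.352, -4.733], TCP at [0.287, 0.583, 0.304] pointing down, gripper open.
Joint ranges: [-149.61, 149.61], [-58.7, 133.49], [1.44, 155.28], [-77.14, 257.14], [18.33, 153.61], [-166.67, 166.67]. Speed limits (degrees/s): [147.25, 147.25, 180, 180, 180, 180].

### API

Orientations are given as [roll, pitch, yaw] about the fixed x, y, z axes, in that order (R = Rz(yaw) Ry(pitch) Rx(roll)).
In Python, from bench import monitor, grab_frame, get_calibration, robot gives the robot as it stands.
- The arm moves only by the tool carry_out, never from a script. Its argument "plan" is a list of rows, each a list of 3 entries, a list of its own where there are three numbers: the shift along the tool's x, y, z in m, then the turn, a rotation vector about the tool's x, y, z in degrees, then the opening in per cent of the stroke, from 0 (shut) to 100 (fully open). In form: [[[dx, dy, dz], [ax, ay, az], claw], ...]. A call has 1 to 5 rows; each row is the pose to reach, as a shift and turn from the pose commanded when the call began, along the tool's axes at that moment; what a row does not reach only later rows make up. A row lasts 1/10 s, in which the tool goes at most 50 mm and 8.59 degrees, less where a joint would pass 70% of its speed; a pose out of reach is approached as far as the arm can. A call with a gripper value outside its range is refused whole. The fingers move at their own pace and stop on an object; the grip force is fixed at half the most. Time passes only in rows, so rows that repeat a pose let the fingers close. It gives the time, the measured TCP pose, the force, the opening and the grip force at its end, in the units of the state.
- monitor.observe(): the state, without advancing time (a new reading comes with each control period).
- grab_frame(name): name is "scene" or "top" or "wrist"; returns (picture, depth): 400x640x3 uint8, red, green, blue; 400x640 float32, m along the optical axis (not along the pixel's ray), 0 where there is no reading.
- get_calibration(name): a dict with "mtx" (3x3 intrinsics, pixels), "R" (3x3) and "t" (3): a world point X has camera coordinates R X + t. Camera axes: x right, y down, z forward; pixel columns grow to the right and rows downward; lengths in m; the calibration is good to about 2 mm. A picture is of the moment at which its call begins: read the wrist's pose just before it. get_calibration takes no time and is no camera call; for the wrist camera it gives the pose at the moment of the call.
- robot.job_done(): hands the job in; it is judged then, once.
The state is a dict: "time_s": time; "qpos": joint angles; "joint_velocities": joint speeds; "joint_efforts": joint torques, N m; "ee_pos": TCP position; "tool_rot": TCP orientation; "contact_force": force on the tool from outside, world axes, zero at the start; "torque": the same for the moment, N m; "grip_width": finger opening in m; "finger_force": force on a finger pad.
Only numpy, scipy, OpenCV 4.12 (cv2) and the standard library are available. Lean on these libraries where they do the work, as an engineer would, in place of code of your own. Each camera call takes 0.05 s, during which the arm holds its last target. There are 200 camera calls.

## Working session

There is one attempt and no reset: what is moved stays moved. The work goes in short steps, Python scripts to look and compute and a tool call to move; the robot and the scene stay as the last step left them, time stands still between calls to the robot, and variables do not carry over. Pictures are saved under pics/ and viewed, at most 10 in all, crops included, and the job is handed in when it is done.

Besides the shell and the picture viewer there is one more tool, called after "Call:" by a JSON object that holds its "name" and its "arguments". carry_out: Moves the arm, as the interface text tells. Its arguments: {"type":"object","properties":{"plan":{"type":"array"}},"required":["plan"]}

```bash
mkdir -p pics; ls; python3 - <<'E'
from bench import monitor, grab_frame, get_calibration, robot
import cv2,numpy as np
for n in("top","scene"):
    p,d=grab_frame(n); cv2.imwrite(f"pics/{n}0.png",p[:,:,::-1]); np.save(f"{n}_d.npy",d); np.save(f"{n}_p.npy",p)
    c=get_calibration(n); print(n,c)
print(monitor.observe())
E
```

```text
pics
top {'mtx': array([[426.69522346,   0.        , 321.08871085],
       [  0.        , 426.69522346, 201.72550147],
       [  0.        ,   0.        ,   1.        ]]), 'R': array([[ 0.02122604, -0.9997531 , -0.00657217],
       [-0.99332181, -0.02034291, -0.11356911],
       [ 0.11340737,  0.0089389 , -0.99350836]]), 't': array([0.03205556, 0.53844307, 1.35507537])}
scene {'mtx': array([[452.01380926,   0.        , 312.50556425],
       [  0.        , 452.01380926, 207.77086202],
       [  0.        ,   0.        ,   1.        ]]), 'R': array([[ 0.56446402,  0.82518559, -0.02119237],
       [ 0.43130922, -0.31673049, -0.84478053],
       [-0.70381299,  0.46770775, -0.53469312]]), 't': array([-0.34329123, -0.15689137,  2.10690336])}
{'time_s': 0.1, 'qpos': array([ 5.90954759e+01,  7.13138417e+00,  9.46258555e+01,  8.89443512e-05,
        7.83524196e+01, -4.73241270e+00]), 'joint_velocities': array([-0.10613453, -0.20878456, -0.10305059, -0.0321019 , -0.01844605,
        0.04362207]), 'joint_efforts': array([ 8.51655113e-04, -4.24933505e+01, -3.66653359e+01, -9.35255798e-05,
        3.97813114e-03,  6.51942031e-06]), 'ee_pos': array([0.28650583, 0.58299073, 0.30276161]), 'tool_rot': array([-1.79890722e+02, -9.13391795e-03,  1.53827862e+02]), 'contact_force': array([-0.4431218 , -0.05451929,  0.95452547]), 'torque': array([-0.0223311 , -0.01246794, -0.02690977]), 'finger_force': 0.0, 'grip_width': 0.08553028338783512}
```

View pics/top0.png

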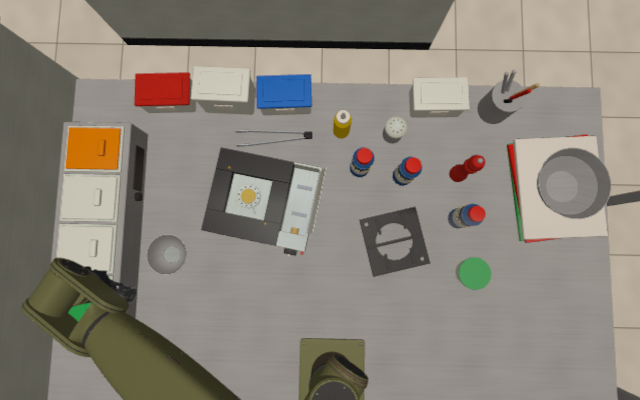

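View pics/scene0.png

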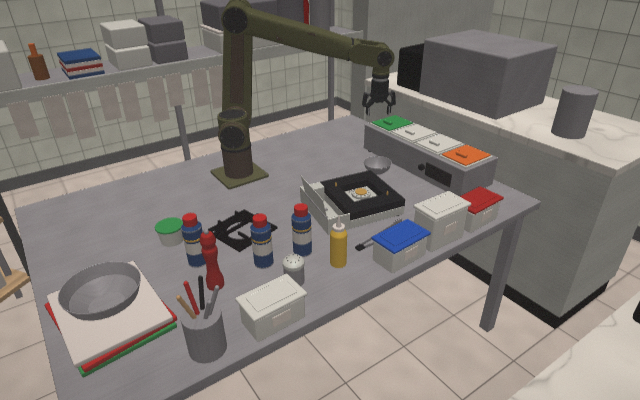

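The top view shows the stove near (262,200), with its open lid on the right, the pan support at (394,241), cartridge caps at (365,155), (412,164) and (476,214), and the mill at (476,162). Next I'll measure these.

```bash
cat > h.py <<'E'
import numpy as np,cv2
from bench import monitor, grab_frame, get_calibration, robot
def ray(c,uv,z):
    K,R,t=c["mtx"],np.array(c["R"]),np.array(c["t"])
    d=R.T@np.linalg.solve(K,[uv[0],uv[1],1.]); o=-R.T@t
    return o+d*(z-o[2])/d[2]
def blobs(m,amin):
    n,l,s,ce=cv2.connectedComponentsWithStats(m.astype(np.uint8))
    return [(ce[i],s[i]) for i in range(1,n) if s[i,4]>=amin]
E
python3 - <<'E'
from h import *
c=get_calibration("top");p=np.load("top_p.npy");d=np.load("top_d.npy")
h=cv2.cvtColor(p,cv2.COLOR_RGB2HSV);H,S,V=[h[...,i].astype(int) for i in range(3)]
red=((H<5)|(H>175))&(S>180)&(V>150)
for ce,s in blobs(red,15): print("red",ce.round(1),s,ray(c,ce,.188).round(3))
br=(H>10)&(H<32)&(S>100)&(V>50)
for ce,s in blobs(br,2):
    if 195<ce[0]<330 and 140<ce[1]<250: print("brass",ce.round(1),s,ray(c,ce,.092).round(4))
dark=(V<60)
for ce,s in blobs(dark,400):
    print("dark",ce.round(1),s)
    x,y,w,hh=s[:4]
    if 340<ce[0]<440 and 200<ce[1]<280:
        n,l=cv2.connectedComponents(dark.astype(np.uint8)); m=(l==l[y:y+hh,x:x+w][dark[y:y+hh,x:x+w]].max()) if 0 else None
        cs,_=cv2.findContours(dark[195:285,350:440].astype(np.uint8),cv2.RETR_EXTERNAL,cv2.CHAIN_APPROX_NONE)
        k=max(cs,key=cv2.contourArea); r=cv2.boxPoints(cv2.minAreaRect(k))+[350,195]
        q=[ray(c,u,.008) for u in r]; print(np.round(q,4),np.mean(q,0),[np.linalg.norm(q[i]-q[i-1]) for i in range(4)])
        for i in range(4): e=q[i]-q[i-1];print(np.degrees(np.arctan2(e[1],e[0])))
for name,col,z in (("well",(V>140)&(S<60),.078),):
    for ce,s in blobs(col,30):
        if 200<ce[0]<290 and 150<ce[1]<240: print(name,ce,s,ray(c,ce,z))
o=[p[140:260,190:340],p[195:285,340:440]]
cv2.imwrite("pics/c1.png",np.hstack([cv2.resize(o[0],(450,360),interpolation=2),cv2.resize(o[1],(350,360),interpolation=2)])[:,:,::-1])
E
```

```text
red [161.3  88.6] [ 135   73   54   32 1631] [0.849 0.524 0.188]
red [512.6 160.1] [509 145   8  41 102] [ 0.653 -0.511  0.188]
red [364.  155.3] [357 149  15  14 170] [ 0.658 -0.08   0.188]
red [477.8 161.3] [473 156  12  11  68] [ 0.647 -0.41   0.188]
red [413.  164.6] [406 158  15  14 171] [ 0.634 -0.222  0.188]
red [477.1 212.7] [470 206  15  14 165] [ 0.497 -0.405  0.188]
brass [229.2 167.1] [228 166   4   3  10] [0.6341 0.3333 0.092 ]
brass [247.7 195.6] [241 189  14  14 160] [0.545  0.2715 0.092 ]
brass [264.7 223.3] [264 223   2   2   3] [0.46   0.2155 0.092 ]
brass [294.2 230.5] [291 228   7   6  35] [0.4396 0.1237 0.092 ]
dark [277.4  43.2] [ 122   38  309   12 2167]
dark [138.4 172.2] [133 145  12  56 462]
dark [142.7 323.6] [  55  259  185  141 3083]
dark [ 61.2 318.9] [ 26 292  54  48 582]
dark [330.5 367.8] [308 352  60  45 693]
well [248.67006555 196.43699927] [ 226  174   46   46 1373] [0.54433893 0.27088304 0.078     ]
```

View pics/c1.png

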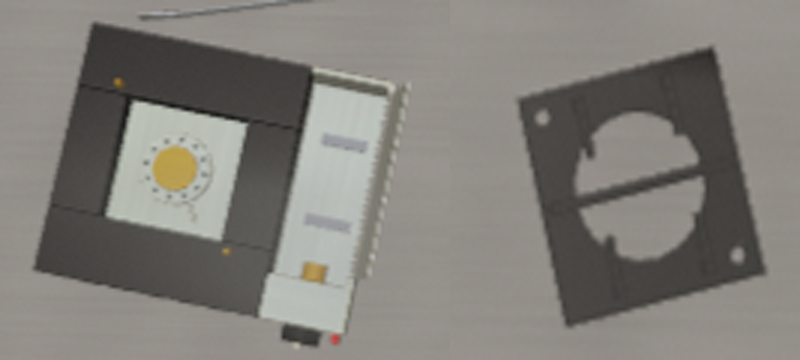

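The crop shows the pins at about (229,167) and (265,223) in the top image and the support holes at about (366,224) and (422,259). The bar runs roughly along the support's y axis.

```bash
cat >> h.py <<'E'
from scipy.spatial.transform import Rotation as Ro
def goto(pos,yaw):
    s=monitor.observe(); R=Ro.from_euler('xyz',s["tool_rot"],degrees=True)
    T=Ro.from_euler('xyz',[180,0,yaw],degrees=True)
    print("t",round(s["time_s"],2),"at",s["ee_pos"].round(4),s["tool_rot"].round(2),"shift",R.inv().apply(np.array(pos)-s["ee_pos"]).round(4),"turn",(R.inv()*T).as_rotvec(degrees=True).round(2),"F",s["contact_force"].round(2))
E
python3 - <<'E'
from h import *
c=get_calibration("top");p=np.load("top_p.npy")
g=p.max(2).astype(int)
m=(g>75).astype(np.uint8)[195:285,340:440]
n,l,s,ce=cv2.connectedComponentsWithStats(m)
for i in range(1,n): print(ce[i]+[340,195],s[i,4],ray(c,ce[i]+[340,195],.0025).round(4))
a=ray(c,(366.3,224.5),.0025);b=ray(c,(422.3,259),.0025)
print(a,b,np.linalg.norm(a-b),np.degrees(np.arctan2(*(a-b)[1::-1]))-45,(a+b)/2)
w=get_calibration("wrist");print(w["R"],w["t"],-w["R"].T@w["t"])
m=(a+b)/2
goto([m[0],m[1],.3],104)
E
```

```text
[386.61308702 238.28401243] 5792 [ 0.4247 -0.1739  0.0025]
[371.         219.66666667] 3 [ 0.4847 -0.1222  0.0025]
[370. 224.] 1 [ 0.4704 -0.119   0.0025]
[391.4800759 232.9544592] 527 [ 0.4424 -0.1897  0.0025]
[369. 230.] 1 [ 0.4506 -0.1159  0.0025]
[371. 230.] 1 [ 0.4507 -0.1225  0.0025]
[373. 231.] 1 [ 0.4476 -0.1291  0.0025]
[395.69673704 249.59884837] 521 [ 0.3884 -0.2037  0.0025]
[421.71428571 258.19047619] 21 [ 0.3624 -0.2884  0.0025]
[ 0.468484   -0.10688778  0.0025    ] [ 0.3597829  -0.29029058  0.0025    ] 0.21319595924078802 14.345180736665583 [ 0.41413345 -0.19858918  0.0025    ]
[[ 0.44114648  0.89743441 -0.00112171]
 [ 0.86388713 -0.42431662  0.2713935 ]
 [ 0.2430819  -0.12069332 -0.96246782]] [-0.64932944 -0.03531654  0.37827483] [0.22500714 0.61340043 0.37293367]
t 0.1 at [0.2865 0.583  0.3028] [-1.7989e+02 -1.0000e-02  1.5383e+02] shift [-0.4593 -0.6451  0.0039] turn [-1.100e-01  4.000e-02  4.983e+01] F [-0.44 -0.05  0.95]
```

Call:
{"name": "carry_out", "arguments": {"plan": [[[-0.144,-0.202,-0.02],[0,0,25],100],[[-0.144,-0.202,-0.02],[0,0,25],60],[[-0.144,-0.202,-0.02],[0,0,25],40],[[-0.144,-0.202,-0.02],[0,0,25],40],[[-0.144,-0.202,-0.02],[0,0,25],40]]}}

```text
time_s: 0.6
ee_pos: [0.3265, 0.3366, 0.3234]
tool_rot: [-180.0, 0.0, 128.9]
contact_force: [1.9, -0.4, -0.7]
grip_width: 0.034
finger_force: 0.0
```

```bash
python3 -c "
from h import *
goto([.414,-.199,.3],104.3)"
```

```text
t 0.6 at [0.3265 0.3366 0.3234] [-1.7996e+02  2.0000e-02  1.2887e+02] shift [-0.4719 -0.2679  0.0238] turn [-0.04  0.03 24.57] F [ 1.85 -0.38 -0.7 ]
```

Call:
{"name": "carry_out", "arguments": {"plan": [[[-0.217,-0.123,0.0],[0,0,24.5],40],[[-0.217,-0.123,0.0],[0,0,24.5],40],[[-0.217,-0.123,0.0],[0,0,24.5],40],[[-0.217,-0.123,0.0],[0,0,24.5],40],[[-0.217,-0.123,0.0],[0,0,24.5],40]]}}

```text
time_s: 1.1
ee_pos: [0.3666, 0.0905, 0.3237]
tool_rot: [180.0, 0.0, 104.4]
contact_force: [1.1, 0.4, 0.0]
grip_width: 0.0342
finger_force: 0.0
```

Call:
{"name": "carry_out", "arguments": {"plan": [[[-0.25,-0.02,0.0],[0,0,0],40],[[-0.25,-0.02,0.0],[0,0,0],40],[[-0.25,-0.02,0.0],[0,0,0],40],[[-0.25,-0.02,0.0],[0,0,0],40],[[-0.25,-0.02,0.0],[0,0,0],40]]}}

```text
time_s: 1.6
ee_pos: [0.409, -0.1562, 0.3237]
tool_rot: [180.0, -0.0, 104.3]
contact_force: [0.7, 0.4, -0.1]
grip_width: 0.0342
finger_force: 0.0
```

Call:
{"name": "carry_out", "arguments": {"plan": [[[-0.0425,-0.006,0.03],[0,0,0],40],[[-0.0425,-0.006,0.05],[0,0,0],40],[[-0.0425,-0.006,0.05],[0,0,0],40]]}}

```text
time_s: 1.9
ee_pos: [0.4123, -0.1969, 0.2697]
tool_rot: [-179.7, -0.4, 104.2]
contact_force: [-0.5, 0.6, -0.5]
grip_width: 0.0345
finger_force: 0.0
```

```bash
python3 - <<'E'
from h import *
goto([.414,-.199,.085],104.3)
c=get_calibration("wrist");p,d=grab_frame("wrist")
np.save("w1p.npy",p);np.save("w1d.npy",d);np.save("w1c.npy",c,allow_pickle=True)
cv2.imwrite("pics/w1.png",p[:,:,::-1])
E
```

```text
t 1.9 at [ 0.4123 -0.1969  0.2697] [-179.67   -0.35  104.17] shift [-0.0036  0.0022  0.1847] turn [-0.33 -0.35 -0.13] F [-0.52  0.63 -0.49]
```

View pics/w1.png

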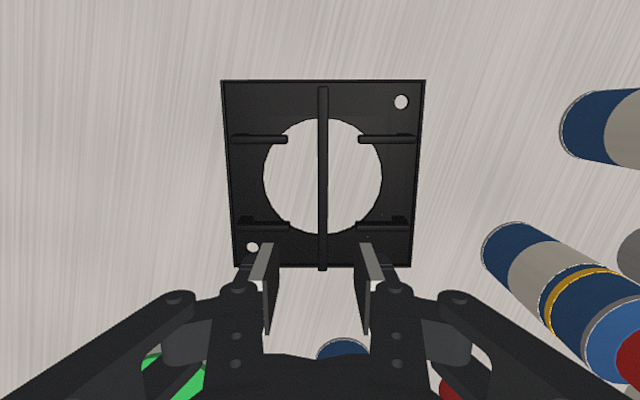

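The wrist view shows the support centred at about (322,175). Its holes are at (401,101) and (253,247), and the bar runs vertically at column 322. It lies between the fingers.

```bash
python3 - <<'E'
from h import *
c=np.load("w1c.npy",allow_pickle=True).item();p=np.load("w1p.npy")
m=(p.max(2)>110)
for ce,s in blobs(m,40):
    if 225<ce[0]<420 and 85<ce[1]<260: print(ce.round(1),s[4],ray(c,ce,.003).round(4))
q=[ce for ce,s in blobs(m,40) if s[4]<400 and 225<ce[0]<420 and 85<ce[1]<260]
a,b=ray(c,(401,101.5),.0025),ray(c,(253,247),.0025)
print(np.linalg.norm(a-b),(a+b)/2,np.degrees(np.arctan2(*(a-b)[1::-1]))-45)
g=p[:,:,1].astype(int)
for r in (130,175,210,228):
    i=np.where(g[r,300:345]<75)[0]+300; print(r,i.min(),i.max(),ray(c,(i.mean(),r),.034).round(4))
E
```

```text
[302.4 151.9] 154977 [ 0.3916 -0.1753  0.003 ]
[400.7 101.6] 143 [ 0.4715 -0.1056  0.003 ]
[294.8 176.3] 4742 [ 0.3899 -0.2011  0.003 ]
[349.8 176.1] 4638 [ 0.444  -0.1873  0.003 ]
[252.1 246.6] 89 [ 0.363  -0.2873  0.003 ]
0.21178178121603822 [ 0.41795259 -0.19655174  0.0025    ] 14.389977833737099
130 318 327 [ 0.4048 -0.1479  0.034 ]
175 318 327 [ 0.415  -0.1872  0.034 ]
210 318 327 [ 0.4233 -0.2198  0.034 ]
228 318 326 [ 0.4274 -0.2374  0.034 ]
```

```bash
python3 -c "
from h import *
goto([.4175,-.1965,.081],104.3)"
```

```text
t 1.95 at [ 0.4131 -0.1965  0.2719] [-179.81   -0.21  104.26] shift [-0.0018  0.0048  0.1908] turn [-0.19 -0.21 -0.03] F [ 0.04 -0.21 -0.11]
```

Call:
{"name": "carry_out", "arguments": {"plan": [[[0.0,0.0045,0.05],[0,0,0],40],[[0.0,0.0045,0.1],[0,0,0],40],[[0.0,0.0045,0.14],[0,0,0],40],[[0.0,0.0045,0.17],[0,0,0],40],[[0.0,0.0045,0.18],[0,0,0],40]]}}

```text
time_s: 2.45
ee_pos: [0.4175, -0.1938, 0.0919]
tool_rot: [-179.8, -0.2, 104.4]
contact_force: [-1.2, -0.0, 0.4]
grip_width: 0.0341
finger_force: 0.0
```

```bash
python3 -c "
from h import *
goto([.4175,-.1965,.081],104.3)"
```

```text
t 2.45 at [ 0.4175 -0.1938  0.0919] [-179.83   -0.18  104.43] shift [-0.0026 -0.0006  0.0109] turn [-0.17 -0.18  0.13] F [-1.22 -0.    0.44]
```

Call:
{"name": "carry_out", "arguments": {"plan": [[[-0.0025,0,0.011],[0,0,0],40],[[-0.0025,0,0.011],[0,0,0],0],[[-0.0025,0,0.011],[0,0,0],0],[[-0.0025,0,0.011],[0,0,0],0],[[-0.0025,0,0.011],[0,0,0],0]]}}

```text
time_s: 2.95
ee_pos: [0.42, -0.1985, 0.0845]
tool_rot: [179.9, 0.1, 104.3]
contact_force: [0.2, 1.8, 3.1]
grip_width: 0.0086
finger_force: 61.1
```

Call:
{"name": "carry_out", "arguments": {"plan": [[[0,0,0],[0,0,0],0],[[0,0,-0.01],[0,0,0],0],[[0,0,-0.03],[0,0,0],0],[[0,0,-0.05],[0,0,0],0],[[0,0,-0.05],[0,0,0],0]]}}

```text
time_s: 3.45
ee_pos: [0.4203, -0.1987, 0.1353]
tool_rot: [179.8, 0.2, 104.3]
contact_force: [-0.0, -1.2, -4.4]
grip_width: 0.0086
finger_force: 60.0
```

Call:
{"name": "carry_out", "arguments": {"plan": [[[0,0,-0.05],[0,0,0],0],[[0,0,-0.09],[0,0,0],0],[[0,0,-0.13],[0,0,0],0],[[0.025,0.012,-0.165],[0,0,4],0],[[0.06,0.033,-0.185],[0,0,8],0]]}}

```text
time_s: 3.95
ee_pos: [0.4364, -0.1323, 0.32]
tool_rot: [179.9, 0.1, 95.9]
contact_force: [1.6, 0.0, -5.4]
grip_width: 0.0089
finger_force: 60.2
```

```bash
python3 -c "
from h import *
goto([.5455,.273,.26],79.)"
```

```text
t 3.95 at [ 0.4364 -0.1323  0.32  ] [1.7985e+02 1.2000e-01 9.5940e+01] shift [0.3919 0.1503 0.0596] turn [ 0.16  0.09 16.94] F [ 1.55  0.04 -5.45]
```

Call:
{"name": "carry_out", "arguments": {"plan": [[[0.04,0.015,0],[0,0,4],0],[[0.08,0.031,0],[0,0,8],0],[[0.12,0.046,0],[0,0,12],0],[[0.16,0.061,0],[0,0,16],0],[[0.2,0.077,0],[0,0,17],0]]}}

```text
time_s: 4.45
ee_pos: [0.4901, 0.0773, 0.3157]
tool_rot: [-179.8, 0.0, 79.2]
contact_force: [1.3, -1.2, -5.2]
grip_width: 0.0087
finger_force: 60.3
```

```bash
python3 -c "
from h import *
goto([.5455,.273,.26],79.)"
```

```text
t 4.45 at [0.4901 0.0773 0.3157] [-1.7985e+02  5.0000e-02  7.9240e+01] shift [0.2026 0.018  0.0555] turn [-0.15  0.05  0.24] F [ 1.29 -1.19 -5.25]
```

```bash
python3 - <<'E'
from h import *
P=[]
for n in ("wrist","top","scene"):
    c=get_calibration(n);p,d=grab_frame(n); np.save(f"s2{n}p.npy",p); np.save(f"s2{n}c.npy",c,allow_pickle=True); P.append(p)
cv2.imwrite("pics/w2.png",np.vstack([P[0][:,:],]) [:,:,::-1])
a=cv2.resize(P[1][130:270,180:340],(400,350),interpolation=2);b=cv2.resize(P[2][150:240,290:420],(400,277),interpolation=2)
b=np.vstack([b,np.zeros((73,400,3),np.uint8)])
w=cv2.resize(P[0],(384,240)); W=np.zeros((240,800,3),np.uint8);W[:,:384]=w
cv2.imwrite("pics/m2.png",np.vstack([np.hstack([a,b]),W])[:,:,::-1])
print(c["mtx"][0,0],get_calibration("wrist")["mtx"])
goto([.5455,.273,.26],79.)
E
```

```text
452.01380926304864 [[338.33821533   0.         316.05116647]
 [  0.         338.33821533 200.79143965]
 [  0.           0.           1.        ]]
t 4.6 at [0.4902 0.0777 0.3156] [-1.7979e+02  5.0000e-02  7.9580e+01] shift [0.2021 0.0193 0.0554] turn [-0.21  0.05  0.58] F [ 0.03 -0.13 -5.25]
```

View pics/m2.png

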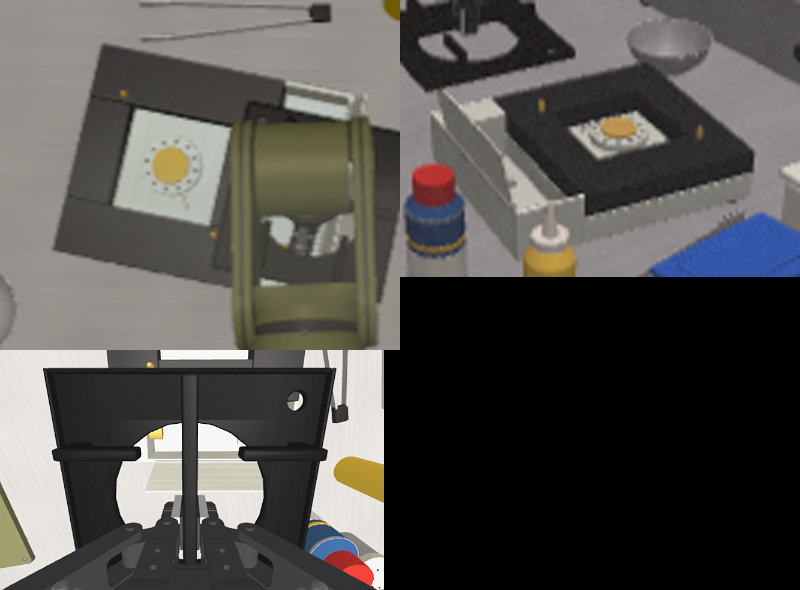

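The mosaic shows both pins in the scene view, at about (541,105) and (699,131) in the mosaic. In the wrist view the support hangs level on the bar, with its far hole at about (492,85) full-scale and pin1 at about (250,25), beyond the plate's edge. Next I'll triangulate.

```bash
python3 - <<'E'
from h import *
L=lambda n:(np.load(f"s2{n}p.npy"),np.load(f"s2{n}c.npy",allow_pickle=True).item())
def brass(p,roi,amin=2):
    h=cv2.cvtColor(p,cv2.COLOR_RGB2HSV);H,S,V=[h[...,i].astype(int) for i in range(3)]
    m=(H>8)&(H<34)&(S>90)&(V>45); x0,x1,y0,y1=roi
    return [(ce,s) for ce,s in blobs(m,amin) if x0<ce[0]<x1 and y0<ce[1]<y1]
S,cs=L("scene");T,ct=L("top");W,cw=L("wrist")
sp=brass(S,(290,420,165,215));tp=brass(T,(180,290,150,240));wp=brass(W,(150,320,0,60))
for n,l in(("s",sp),("t",tp),("w",wp)):
    for ce,s in l: print(n,ce.round(1),s)
# axis of each pin: centroid height ~ deck+8..10 mm
P=lambda c:c["mtx"]@np.c_[c["R"],c["t"]]
def tri(a,ca,b,cb):
    X=cv2.triangulatePoints(P(ca),P(cb),np.float64(a).reshape(2,1),np.float64(b).reshape(2,1)).ravel();return X[:3]/X[3]
for a,_ in sp:
    for b,_ in tp:
        X=tri(a,cs,b,ct)
        if .07<X[2]<.11: print("tri",a.round(1),b.round(1),X.round(4))
    print("scene plane .087",ray(cs,a,.087).round(4))
for b,_ in tp: print("top plane .09",ray(ct,b,.090).round(4))
for b,_ in wp: print("wrist plane .087",ray(cw,b,.087).round(4))
m=W.max(2)>110
s=monitor.observe();zp=s["ee_pos"][2]-.0845
for ce,st in blobs(m,30):
    if 460<ce[0]<520 and 60<ce[1]<110:
        X=ray(cw,ce,zp+.0025);R=Ro.from_euler('xyz',s["tool_rot"],degrees=True)
        print("hole",ce,st,X,R.inv().apply(X-s["ee_pos"]))
E
```

```text
s [335.6 183.8] [335 182   2   5   9]
s [360.4 191.1] [355 188  12   7  64]
s [386.8 192.8] [386 191   3   4   8]
t [229.4 167.1] [228 166   4   3  11]
t [273.7 183.7] [273 181   2   6   7]
t [278.5 187. ] [278 187   2   1   2]
t [247.6 195.7] [241 189  14  14 161]
t [265.  223.5] [264 223   3   2   6]
w [249.9  25.4] [244  20  13  11 112]
tri [335.6 183.8] [265.  223.5] [0.4603 0.2162 0.0837]
scene plane .087 [0.4652 0.2133 0.087 ]
tri [360.4 191.1] [229.4 167.1] [0.6048 0.2853 0.1087]
scene plane .087 [0.5704 0.2566 0.087 ]
tri [386.8 192.8] [229.4 167.1] [0.6361 0.3352 0.083 ]
tri [386.8 192.8] [273.7 183.7] [0.634  0.2504 0.1005]
tri [386.8 192.8] [278.5 187. ] [0.6312 0.2422 0.1021]
scene plane .087 [0.6412 0.3308 0.087 ]
top plane .09 [0.6345 0.3332 0.09  ]
top plane .09 [0.5845 0.192  0.09  ]
top plane .09 [0.5744 0.1767 0.09  ]
top plane .09 [0.5452 0.272  0.09  ]
top plane .09 [0.4596 0.2147 0.09  ]
wrist plane .087 [0.462  0.2155 0.087 ]
hole [493.072       88.96533333] [479  72  26  29 375] [0.57843038 0.13739096 0.23360405] [0.07469441 0.07626109 0.08166204]
```

Call:
{"name": "carry_out", "arguments": {"plan": [[[0.045,0.005,0],[0,0,0],0],[[0.09,0.01,0],[0,0,0],0],[[0.135,0.014,0],[0,0,0],0],[[0.18,0.018,0.01],[0,0,0],0],[[0.204,0.02,0.03],[0,0,0],0]]}}

```text
time_s: 5.1
ee_pos: [0.5493, 0.2744, 0.2881]
tool_rot: [179.9, -0.1, 79.4]
contact_force: [0.5, -1.6, -5.6]
grip_width: 0.0082
finger_force: 60.3
```

Call:
{"name": "carry_out", "arguments": {"plan": [[[0,0,0.03],[0,0,0],0],[[0,0,0.06],[0,0,0],0],[[0,0,0.08],[0,0,0],0],[[0,0,0.09],[0,0,0],0],[[0,0,0.09],[0,0,0],0]]}}

```text
time_s: 5.6
ee_pos: [0.547, 0.271, 0.1948]
tool_rot: [-179.7, 0.2, 79.3]
contact_force: [0.5, -1.5, -5.2]
grip_width: 0.0088
finger_force: 60.2
```

```bash
python3 - <<'E'
from h import *
goto([.547,.275,.1825],79.4)
E
```

```text
t 5.6 at [0.547  0.271  0.1948] [-179.74    0.18   79.27] shift [ 0.004  -0.0007  0.0123] turn [-0.26  0.18 -0.13] F [ 0.51 -1.49 -5.24]
```

Call:
{"name": "carry_out", "arguments": {"plan": [[[0.002,0,0.006],[0,0,0],0],[[0.003,0,0.012],[0,0,0],0],[[0.003,0,0.012],[0,0,0],0],[[0.003,0,0.012],[0,0,0],0],[[0.003,0,0.012],[0,0,0],0]]}}

```text
time_s: 6.1
ee_pos: [0.549, 0.2754, 0.1866]
tool_rot: [179.9, -0.0, 79.3]
contact_force: [0.1, 0.0, -4.6]
grip_width: 0.0086
finger_force: 60.2
```

```bash
python3 - <<'E'
from h import *
goto([.547,.275,.1825],79.4)
c=get_calibration("wrist");p,d=grab_frame("wrist");np.save("s3c.npy",c,allow_pickle=True);np.save("s3p.npy",p)
T=grab_frame("top")[0];S=grab_frame("scene")[0]
a=cv2.resize(p[60:120,450:530],(400,300),interpolation=2)
b=cv2.resize(T[130:250,180:340],(400,300),interpolation=2)
e=cv2.resize(S[150:225,310:410],(400,300),interpolation=2)
f=cv2.resize(p,(400,250)); f=np.vstack([f,np.zeros((50,400,3),np.uint8)])
cv2.imwrite("pics/m3.png",np.vstack([np.hstack([a,b]),np.hstack([e,f])])[:,:,::-1])
E
```

```text
t 6.1 at [0.549  0.2754 0.1866] [ 1.7995e+02 -3.0000e-02  7.9340e+01] shift [-0.0008 -0.0019  0.0041] turn [ 0.05 -0.03 -0.06] F [ 0.12  0.03 -4.56]
```

View pics/m3.png

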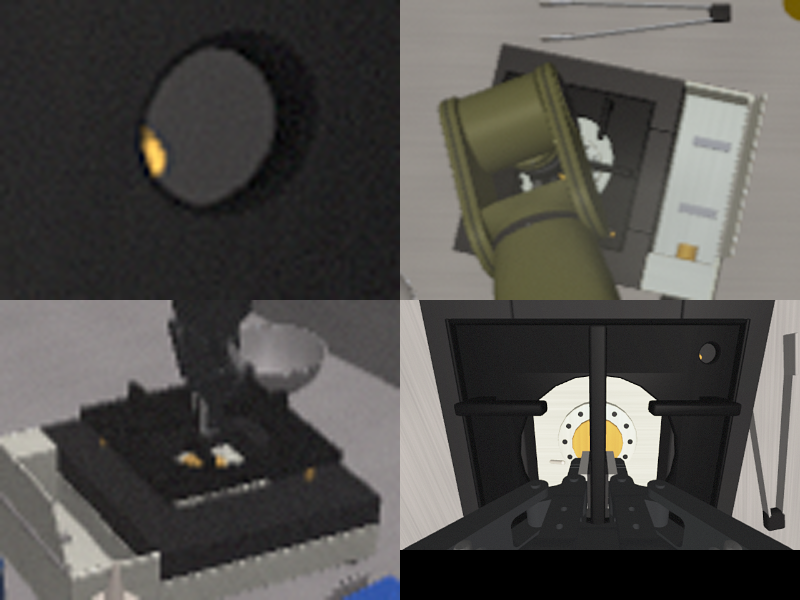

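The far hole at wrist (492,85) shows the pin tip at its left rim, about (480.6,92), so the support is a few millimetres off in tool y. Pin1 shows near its hole in the top view.

```bash
python3 - <<'E'
from h import *
c=np.load("s3c.npy",allow_pickle=True).item();p=np.load("s3p.npy")
s=monitor.observe();t=s["ee_pos"];R=Ro.from_euler('xyz',s["tool_rot"],degrees=True);print(t,s["tool_rot"])
g=p.max(2).astype(int);roi=np.zeros_like(g,bool);roi[60:120,450:530]=1
m=((g>52)&roi)
b=max(blobs(m,20),key=lambda k:k[1][4]);print(b)
# hole: ellipse of visible aperture
br=(p[...,0].astype(int)-p[...,2]>60)&roi
ys,xs=np.where(br);print("brass",xs.min(),xs.max(),ys.min(),ys.max(),xs.mean(),ys.mean())
zu=t[2]-.0845
h=ray(c,b[0],zu+.0025);print("hole",h.round(4),R.inv().apply(h-t).round(4))
for z in(.094,.090):
    for u in((xs.mean(),ys.mean()),(xs.max(),ys.mean()),(xs.mean(),ys.min())):
        X=ray(c,u,z);print(z,X.round(4),"tool rel. hole",R.inv().apply(X-h).round(4))
# black rim of hole incl. wall
E
```

```text
[0.54889595 0.27536639 0.18639725] [ 1.79962701e+02 -2.18727778e-02  7.93319891e+01]
(array([491.2029703 ,  84.84323432]), array([478,  70,  27,  31, 606], dtype=int32))
brass 479 482 86 94 480.3076923076923 90.38461538461539
hole [0.6371 0.3375 0.1044] [0.0774 0.0751 0.0821]
0.094 [0.6372 0.3357 0.094 ] tool rel. hole [-0.0018  0.0005  0.0104]
0.094 [0.638  0.3355 0.094 ] tool rel. hole [-0.0018  0.0012  0.0104]
0.094 [0.6373 0.3376 0.094 ] tool rel. hole [0.0001 0.0002 0.0104]
0.09 [0.639  0.3355 0.09  ] tool rel. hole [-0.0016  0.0023  0.0144]
0.09 [0.6398 0.3353 0.09  ] tool rel. hole [-0.0016  0.0031  0.0144]
0.09 [0.6392 0.3375 0.09  ] tool rel. hole [0.0003 0.0021 0.0144]
```

Call:
{"name": "carry_out", "arguments": {"plan": [[[-0.002,-0.0005,0.003],[0,0,0],0],[[-0.002,-0.0005,0.006],[0,0,0],0],[[-0.002,-0.0005,0.006],[0,0,0],0],[[-0.002,-0.0005,0.006],[0,0,0],0]]}}

```text
time_s: 6.65
ee_pos: [0.5477, 0.2733, 0.1795]
tool_rot: [-180.0, 0.0, 79.3]
contact_force: [0.1, 0.2, -5.6]
grip_width: 0.0091
finger_force: 60.2
```

```bash
python3 - <<'E'
from h import *
s=monitor.observe();t=s["ee_pos"];R=Ro.from_euler('xyz',s["tool_rot"],degrees=True)
c=get_calibration("wrist");p,_=grab_frame("wrist");T,_=grab_frame("top")
print(t,s["tool_rot"],s["contact_force"])
g=p.max(2).astype(int);roi=np.zeros_like(g,bool);roi[60:120,450:530]=1
b=max(blobs((g>52)&roi,20),key=lambda k:k[1][4]);print(b)
br=(p[...,0].astype(int)-p[...,2]>60)&roi
ys,xs=np.where(br)
h=ray(c,b[0],t[2]-.082);print("hole",h.round(4),R.inv().apply(h-t).round(4))
if len(xs):
    print("brass",xs.min(),xs.max(),ys.min(),ys.max(),len(xs))
    X=ray(c,(xs.mean(),ys.mean()),.093);print(X.round(4),"rel",R.inv().apply(X-h).round(4))
a=cv2.resize(p[60:120,450:530],(400,300),interpolation=2)
b=cv2.resize(T[200:240,230:290],(400,300),interpolation=2)
cv2.imwrite("pics/m4.png",np.hstack([a,b])[:,:,::-1])
E
```

```text
[0.54769209 0.27332402 0.17953777] [-1.79967728e+02  2.04133726e-02  7.93250187e+01] [ 0.07129934  0.17283545 -5.5665458 ]
(array([491.01468189,  84.77324633]), array([478,  70,  27,  31, 613], dtype=int32))
hole [0.6354 0.3354 0.0975] [0.0773 0.0747 0.0819]
brass 479 493 76 95 215
[0.6351 0.3353 0.093 ] rel [-0.0001 -0.0003  0.0045]
```

View pics/m4.png

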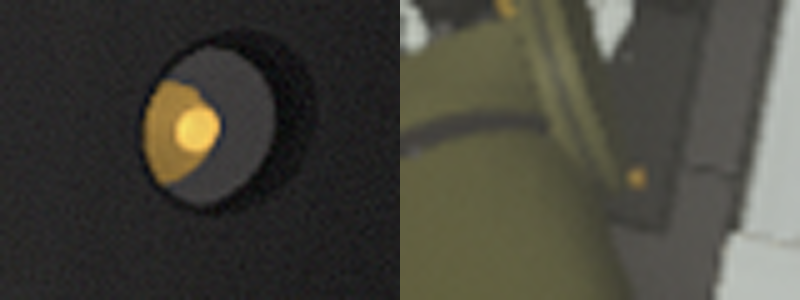

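The pin0 tip sits nearly concentric in the far hole, and pin1 shows through the other hole. Lowering.

Call:
{"name": "carry_out", "arguments": {"plan": [[[0,0,0.004],[0,0,0],0],[[0,0,0.007],[0,0,0],0],[[0,0,0.01],[0,0,0],0],[[0,0,0.012],[0,0,0],0],[[0,0,0.012],[0,0,0],0]]}}

```text
time_s: 7.25
ee_pos: [0.5476, 0.2733, 0.1673]
tool_rot: [-179.9, 0.0, 79.3]
contact_force: [0.5, -0.0, -4.9]
grip_width: 0.0089
finger_force: 60.2
```

Both pins have entered, with the force unchanged. Lowering the rest of the way.

Call:
{"name": "carry_out", "arguments": {"plan": [[[0,0,0.003],[0,0,0],0],[[0,0,0.005],[0,0,0],0],[[0,0,0.0055],[0,0,0],0],[[0,0,0.0055],[0,0,0],0]]}}

```text
time_s: 7.65
ee_pos: [0.5479, 0.2734, 0.1625]
tool_rot: [180.0, -0.0, 79.3]
contact_force: [0.5, 0.3, -4.8]
grip_width: 0.0091
finger_force: 60.4
```

Call:
{"name": "carry_out", "arguments": {"plan": [[[0,0,0.001],[0,0,0],0],[[0,0,0.002],[0,0,0],0],[[0,0,0.002],[0,0,0],0],[[0,0,0.002],[0,0,0],0]]}}

```text
time_s: 8.05
ee_pos: [0.548, 0.2735, 0.1625]
tool_rot: [-180.0, 0.0, 79.3]
contact_force: [-6.1, -1.7, 6.1]
grip_width: 0.0086
finger_force: 61.9
```

Contact came at exactly the expected seated height (0.1625). Easing off, opening the gripper and rising.

Call:
{"name": "carry_out", "arguments": {"plan": [[[0,0,-0.0015],[0,0,0],0],[[0,0,-0.0015],[0,0,0],40],[[0,0,-0.0015],[0,0,0],40],[[0,0,-0.0015],[0,0,0],40],[[0,0,-0.0015],[0,0,0],40]]}}

```text
time_s: 8.55
ee_pos: [0.5482, 0.2735, 0.1623]
tool_rot: [180.0, -0.0, 79.3]
contact_force: [-0.2, 0.6, 0.2]
grip_width: 0.0344
finger_force: 0.0
```

Call:
{"name": "carry_out", "arguments": {"plan": [[[0,0,-0.02],[0,0,0],40],[[0,0,-0.06],[0,0,0],40],[[0,0,-0.1],[0,0,0],40],[[0,0,-0.14],[0,0,0],40],[[0,0,-0.16],[0,0,0],60]]}}

```text
time_s: 9.05
ee_pos: [0.549, 0.2739, 0.3271]
tool_rot: [179.7, -0.2, 79.3]
contact_force: [0.4, 0.9, 0.4]
grip_width: 0.0474
finger_force: 0.0
```

```bash
python3 - <<'E'
from h import *
goto([.60,-.08,.36],79.4)
c=get_calibration("wrist");p,d=grab_frame("wrist");S=grab_frame("scene")[0]
e=cv2.resize(S[150:225,310:410],(400,300),interpolation=2)
f=cv2.resize(p[:,80:560],(400,333))[:300]
cv2.imwrite("pics/m5.png",np.hstack([e,f])[:,:,::-1])
# heights of plate from depth
vs,us=np.mgrid[0:400:3,0:640:3];z=d[vs,us];ok=z>0
pc=np.c_[((us-c["mtx"][0,2])/c["mtx"][0,0]*z)[ok],((vs-c["mtx"][1,2])/c["mtx"][1,1]*z)[ok],z[ok]]
X=(pc-c["t"])@c["R"]; A=np.radians(-10.6);q=(X-[.548,.275,0])[:,:2]@np.array([[np.cos(A),-np.sin(A)],[np.sin(A),np.cos(A)]])
for sx in(-1,1):
    for sy in(-1,1):
        k=(abs(q[:,0]-sx*.075)<.015)&(abs(q[:,1]-sy*.06)<.01); print(sx,sy,k.sum(),np.percentile(X[k,2],[10,50,90]).round(4) if k.sum() else "")
E
```

```text
t 9.05 at [0.549  0.2739 0.3271] [179.66  -0.22  79.33] shift [-0.3382  0.1159 -0.0334] turn [ 0.34 -0.22 -0.07] F [0.36 0.93 0.35]
-1 -1 42 [0.0822 0.0829 0.0838]
-1 1 88 [0.0821 0.0829 0.0838]
1 -1 37 [0.082  0.083  0.0841]
1 1 86 [0.0822 0.083  0.084 ]
```

View pics/m5.png

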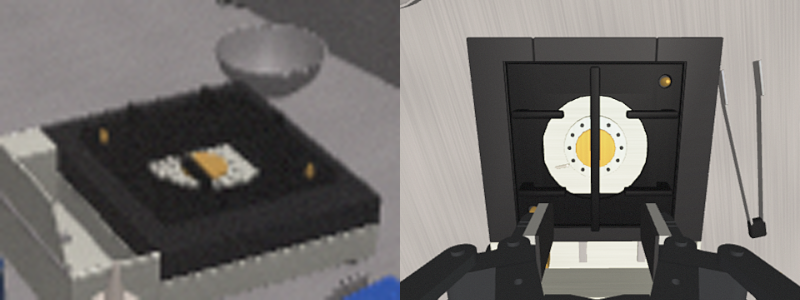

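The support is seated: both pins stand through their holes, and the plate top reads 0.083 m at all four corners. Moving on to the cartridges.

Call:
{"name": "carry_out", "arguments": {"plan": [[[-0.04,0.02,0],[0,0,0],75],[[-0.08,0.042,0],[0,0,0],75],[[-0.12,0.063,0],[0,0,0],75],[[-0.16,0.084,0],[0,0,0],75],[[-0.2,0.105,0],[0,0,0],75]]}}

```text
time_s: 9.65
ee_pos: [0.6138, 0.0557, 0.3198]
tool_rot: [-179.9, 0.0, 79.3]
contact_force: [0.3, 0.3, -0.1]
grip_width: 0.0637
finger_force: 0.0
```

Call:
{"name": "carry_out", "arguments": {"plan": [[[-0.04,0.02,0],[0,0,0],75],[[-0.08,0.042,0],[0,0,0],75],[[-0.12,0.063,0],[0,0,0],75],[[-0.13,0.068,0],[0,0,0],75],[[-0.13,0.068,0],[0,0,0],75]]}}

```text
time_s: 10.15
ee_pos: [0.6565, -0.0845, 0.3197]
tool_rot: [-179.8, -0.0, 79.2]
contact_force: [0.0, 1.5, 1.4]
grip_width: 0.0643
finger_force: 0.0
```

```bash
cat > caps.py <<'E'
from h import *
import sys
tgt=np.array([float(a) for a in sys.argv[1:3]])
s=monitor.observe();c=get_calibration("wrist");p,d=grab_frame("wrist")
h=cv2.cvtColor(p,cv2.COLOR_RGB2HSV).astype(int)
m=((h[...,0]<6)|(h[...,0]>174))&(h[...,1]>130)&(h[...,2]>60)
vs,us=np.where(m&(d>0));z=d[vs,us]
pc=np.c_[(us-c["mtx"][0,2])/c["mtx"][0,0]*z,(vs-c["mtx"][1,2])/c["mtx"][1,1]*z,z]
X=(pc-c["t"])@c["R"]
top=(abs(X[:,2]-.188)<.004)&(np.hypot(*(X[:,:2]-tgt).T)<.045)
Q=X[top][:,:2].astype(np.float32)
(cx,cy),r=cv2.minEnclosingCircle(Q);lo,hi=np.percentile(Q,[1,99],0)
print(top.sum(),"circ",round(cx,4),round(cy,4),"r",round(r,4),"bbox mid",((lo+hi)/2).round(4),(hi-lo).round(4),"z",np.median(X[top][:,2]).round(4))
cx,cy=(lo+hi)/2
goto([cx,cy,.228],79.3); print(us.min(),us.max(),vs.min(),vs.max())
cv2.imwrite("pics/caps.png",p[:,:,::-1])
E
python3 caps.py .655 -.08
```

```text
3895 circ 0.6606 -0.0802 r 0.023 bbox mid [ 0.6606 -0.0799] [0.0416 0.0424] z 0.188
t 10.2 at [ 0.6564 -0.0831  0.3201] [-1.7984e+02 -4.0000e-02  7.9260e+01] shift [0.0039 0.0038 0.0921] turn [-0.16 -0.04 -0.04] F [ 0.31  0.61 -0.52]
286 357 170 359
```

Call:
{"name": "carry_out", "arguments": {"plan": [[[0.004,0.004,0.02],[0,0,0],75],[[0.004,0.004,0.05],[0,0,0],75],[[0.004,0.004,0.075],[0,0,0],75],[[0.004,0.004,0.091],[0,0,0],75],[[0.004,0.004,0.091],[0,0,0],75]]}}

```text
time_s: 10.7
ee_pos: [0.6597, -0.0779, 0.2272]
tool_rot: [-179.6, -0.0, 79.4]
contact_force: [-0.5, -0.1, 0.5]
grip_width: 0.0643
finger_force: 0.0
```

Call:
{"name": "carry_out", "arguments": {"plan": [[[0,0,0],[0,0,0],75],[[0,0,0],[0,0,0],75],[[0,0,0],[0,0,0],75]]}}

```text
time_s: 11.0
ee_pos: [0.6622, -0.0798, 0.233]
tool_rot: [179.8, 0.0, 79.3]
contact_force: [-0.1, 0.1, 0.2]
grip_width: 0.064
finger_force: 0.0
```

```bash
python3 -c "
from h import *
goto([.6606,-.08,.228],79.3)"
```

```text
t 11.0 at [ 0.6622 -0.0798  0.233 ] [179.81   0.    79.34] shift [-0.0005 -0.0016  0.005 ] turn [0.19 0.   0.04] F [-0.1   0.12  0.18]
```

Adjusting slightly, closing, lifting and weighing.

Call:
{"name": "carry_out", "arguments": {"plan": [[[0,-0.0015,0.004],[0,0,0],75],[[0,-0.0015,0.004],[0,0,0],60],[[0,-0.0015,0.004],[0,0,0],40],[[0,-0.0015,0.004],[0,0,0],20],[[0,-0.0015,0.004],[0,0,0],20]]}}

```text
time_s: 11.5
ee_pos: [0.6607, -0.0797, 0.2285]
tool_rot: [179.8, 0.0, 79.3]
contact_force: [-0.1, 0.0, 6.6]
grip_width: 0.0446
finger_force: 71.7
```

Call:
{"name": "carry_out", "arguments": {"plan": [[[0,0,0],[0,0,0],20],[[0,0,-0.006],[0,0,0],20],[[0,0,-0.015],[0,0,0],20],[[0,0,-0.025],[0,0,0],20],[[0,0,-0.03],[0,0,0],20]]}}

```text
time_s: 12.0
ee_pos: [0.6601, -0.0795, 0.2579]
tool_rot: [180.0, 0.0, 79.3]
contact_force: [0.3, -0.2, -2.6]
grip_width: 0.0447
finger_force: 70.4
```

Call:
{"name": "carry_out", "arguments": {"plan": [[[0,0,0],[0,0,0],20],[[0,0,0],[0,0,0],20],[[0,0,0],[0,0,0],20],[[0,0,0],[0,0,0],20],[[0,0,0],[0,0,0],20]]}}

```text
time_s: 12.5
ee_pos: [0.6598, -0.0794, 0.2564]
tool_rot: [-180.0, -0.0, 79.3]
contact_force: [-0.1, -0.7, -3.1]
grip_width: 0.0445
finger_force: 70.4
```

```bash
cat > weigh.py <<'E'
from h import *
F=[]
for i in range(9):
    s=monitor.observe();F.append(s["contact_force"][2]);grab_frame("wrist")
print(np.round(F,2),"mean",np.mean(F).round(3)); goto(s["ee_pos"],79.3)
E
python3 weigh.py
```

```text
[-3.09 -3.73 -3.88 -2.92 -4.48 -3.64 -3.21 -2.76 -3.29] mean -3.446
t 12.95 at [ 0.66   -0.0795  0.257 ] [180.     0.    79.33] shift [ 0.  0. -0.] turn [0.   0.   0.03] F [-0.34  0.23 -2.83]
```

A weighs about 3.45 N, or 350 g, against a zero reading of about 0 ± 0.2 N just before the grasp. A heavier cartridge would have to be at least 440 g, above the stated 340 g maximum, so A is the heaviest. Lifting it up to hold.

Call:
{"name": "carry_out", "arguments": {"plan": [[[0,0,-0.02],[0,0,0],20],[[0,0,-0.05],[0,0,0],20],[[0,0,-0.08],[0,0,0],20],[[0,0,-0.11],[0,0,0],20],[[0,0,-0.13],[0,0,0],20]]}}

```text
time_s: 13.45
ee_pos: [0.6603, -0.0795, 0.3901]
tool_rot: [179.8, 0.0, 79.3]
contact_force: [-0.6, 0.2, -3.0]
grip_width: 0.0446
finger_force: 71.0
```

Call:
{"name": "carry_out", "arguments": {"plan": [[[0,0,-0.01],[0,0,0],20],[[0,0,-0.01],[0,0,0],20],[[0,0,-0.01],[0,0,0],20],[[0,0,-0.01],[0,0,0],20],[[0,0,-0.01],[0,0,0],20]]}}

```text
time_s: 13.95
ee_pos: [0.6596, -0.0794, 0.3948]
tool_rot: [-179.8, -0.0, 79.3]
contact_force: [0.4, -0.3, -3.0]
grip_width: 0.0445
finger_force: 71.0
```

```bash
python3 weigh.py; python3 - <<'E'
from h import *
p=grab_frame("scene")[0];cv2.imwrite("pics/end.png",p[:,:,::-1]);print(monitor.observe()["joint_velocities"].round(2))
E
```

```text
[-3.   -3.43 -3.36 -3.62 -3.38 -3.74 -3.62 -3.66 -2.52] mean -3.369
t 14.4 at [ 0.66   -0.0795  0.397 ] [179.99  -0.    79.33] shift [-0.     -0.      0.0001] turn [ 0.01 -0.    0.03] F [ 0.62 -1.25 -2.53]
[-0.07 -0.18  0.02 -0.06  0.03 -0.01]
```

View pics/end.png

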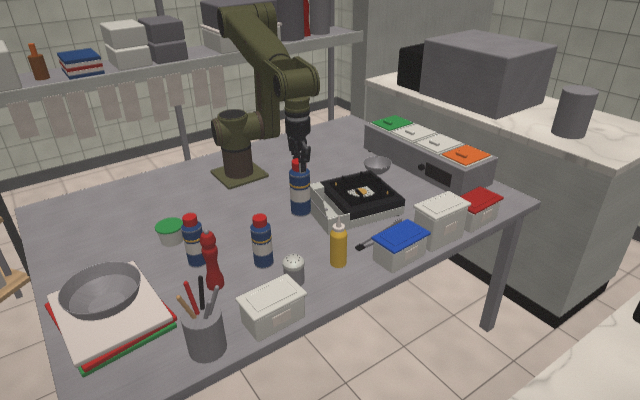

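The scene shows cartridge A hanging upright at about (300,190), well clear of the counter. The other two stand at (193,240) and (262,240), the support is seated at (362,193), and nothing else has moved. Handing in.

```bash
python3 -c "
from bench import robot
print(robot.job_done())"
```

```text
the job is handed in; nothing more can be done
None
```

The pan support is seated flush on both pins and released, and the arm is holding cartridge A upright and still, about 17 cm above the counter; I weighed only A (about 345 g), since its weight and the stated limits (340 g maximum, 90 g margin) rule out either of the others being heavier.

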